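# Load the basket, then hold the ultrasonic bath's sprung lid at the mark

### The job

Get the grinding balls ready for the ultrasonic bath: pick up the cup, tip all four yellow balls out into the steel basket, and stand the empty cup upright on the mat or bench again and let go of it. Then lift the bath's sprung lid by its blue bar handle until the black pin on the lid is in line with the orange flag on the marker arm, and keep holding it there by the handle: the program finishes while still holding the lid at the mark. Keep the lid shut until the cup is down, and leave the basket, the marker arm and the other things where they are.

Things in the scene. Friction and masses are not known exactly. Their poses are not given: they have to be found in the camera images.
- cup: White porcelain grinding cup: a straight round cup, outer diameter 58 mm, height 66 mm, solid below; in its top is a conical well, about 52 mm wide at the mouth and 24 mm at its floor, 30 mm deep. About 150 g. Origin at the centre of its underside, z axis from the foot to the mouth. It starts upright on the dark mat with the four balls in the well; they begin to roll out when it is tipped about 70 degrees from upright and all leave by about 85 degrees.
- basket: Square steel parts basket, open at the top, 96x96 mm outside, walls 3 mm thick, 36 mm high, loose, about 0.5 kg. Origin at the centre of its underside, z up. It stands empty on the mat between the cup, which is to its left or right, and the bench timer on its other side.
- bench_mat: Flat dark rubber mat, 420 mm along its own x by 330 mm along its own y, 2 mm thick, fixed; origin at the centre of its underside, on the bench top, x axis pointing away from the robot. Bath, basket, cup and timer stand on it. It lies in a gap, some 350 mm wide, between two tall instruments (500 mm and more): the left one about 180 mm and the right one about 165 mm from the mat's centre line, both reaching forward to within 30 to 80 mm of the line of its front edge.
- handle_mid (a point): Middle of the blue bar handle on the bath's lid: round bar 12 mm thick, 90 mm long between its posts, parallel to the hinge, its centre line 40 mm above the lid's top, 112 mm in front of the hinge axis and 49 mm above it when the lid is shut. The axes turn with the lid: x in the lid's plane from the front edge to the hinge, y along the bar and the hinge (to the left as seen from the lid's front), z out of the lid's top.
- lid_hinge (a point): Middle of the lid's hinge axis at the top rear edge of the fixed white bath (140 deep, 170 wide, 80 mm high; lid about 10 mm thick above it). Axes of the bath: x from its front to its back, y along the hinge to the left, z up. The hinge axis lies 83 mm above the bath's foot.
- bath_lid (a joint): Angle of the lid, rad: 0 shut, growing as the front edge lifts, at most 1.4. A spring pulls it shut with about 0.28 N m at 0 and 0.35 N m more per rad, and the lid with its handle weighs 0.24 kg, so it takes about 4 to 6 N at the handle and falls shut when let go.
- lid_pointer (a point): Outer end of the short black pin (7 mm thick) on the left edge of the lid, 125 mm in front of the hinge axis and 4 mm above it when shut; turns with the lid, axes as those of handle_mid.
- mark_arm (a joint): Angle of the marker arm with the orange flag, rad, measured as the lid's angle is: the lid stands at the mark when joint bath_lid equals this. It stays where it is set (stiff friction); do not move it.
- mark_flag (a point): Inner end of the orange flag, a pin 10 mm thick and 30 mm long that stands out sideways from the marker arm on the left of the bath, 125 mm from the hinge axis, just outside the path of the black pin. Axes turn with the arm: x along the arm towards the hinge, y along the hinge. With the lid at the mark, black pin and orange flag are in line.
- ball_1: Yellow grinding ball, diameter 14 mm, 12 g; origin at its centre. Starts inside the cup.
- ball_2: Yellow grinding ball, diameter 14 mm, 12 g; origin at its centre. Starts inside the cup.
- ball_3: Yellow grinding ball, diameter 14 mm, 12 g; origin at its centre. Starts inside the cup.
- ball_4: Yellow grinding ball, diameter 14 mm, 12 g; origin at its centre. Starts inside the cup.
- timer: Bystander: flat bench timer, 64x64x20 mm; origin at the centre of its underside. To be left alone.
- marker_1: Bystander: black-capped white marker pen, lying, 17x135x16 mm; origin at the centre of its underside. To be left alone.
- filter_pack: Bystander: small black and white box, 51x76x45 mm; origin at the centre of its underside. To be left alone.

How it is judged:
On the way, in this order (a step that is already met when the one before it is completed fails the run):
1. all four balls lie in the basket, the lid still shut (x of ball_1 in the frame of basket between -0.047 and 0.047 m and y of ball_1 in the frame of basket between -0.047 and 0.047 m and z of ball_1 in the frame of basket between 0 and 0.036 m and x of ball_2 in the frame of basket between -0.047 and 0.047 m and y of ball_2 in the frame of basket between -0.047 and 0.047 m and z of ball_2 in the frame of basket between 0 and 0.036 m and x of ball_3 in the frame of basket between -0.047 and 0.047 m and y of ball_3 in the frame of basket between -0.047 and 0.047 m and z of ball_3 in the frame of basket between 0 and 0.036 m and x of ball_4 in the frame of basket between -0.047 and 0.047 m and y of ball_4 in the frame of basket between -0.047 and 0.047 m and z of ball_4 in the frame of basket between 0 and 0.036 m and value of joint bath_lid below 0.1 rad), for 0.2 s.
2. the empty cup stands upright on the mat or bench, let go, the lid still shut (angle between cup's own z axis and vertical below 0.12 rad and height (world z) of cup between -0.003 and 0.008 m and contact force between the fingers and cup below 0.1 N and value of joint bath_lid below 0.1 rad), for 0.2 s.
At the end, for the whole second after the job is handed in: All four balls are in the basket, the cup stands upright (within 0.12 rad) on the mat or bench and is not touched, and the fingers hold the lid by its blue handle (over 1 N), at rest, within 0.07 rad of the marker arm's angle (x of ball_1 in the frame of basket between -0.047 and 0.047 m and y of ball_1 in the frame of basket between -0.047 and 0.047 m and z of ball_1 in the frame of basket between 0 and 0.036 m and x of ball_2 in the frame of basket between -0.047 and 0.047 m and y of ball_2 in the frame of basket between -0.047 and 0.047 m and z of ball_2 in the frame of basket between 0 and 0.036 m and x of ball_3 in the frame of basket between -0.047 and 0.047 m and y of ball_3 in the frame of basket between -0.047 and 0.047 m and z of ball_3 in the frame of basket between 0 and 0.036 m and x of ball_4 in the frame of basket between -0.047 and 0.047 m and y of ball_4 in the frame of basket between -0.047 and 0.047 m and z of ball_4 in the frame of basket between 0 and 0.036 m and angle between cup's own z axis and vertical below 0.12 rad and height (world z) of cup between -0.003 and 0.008 m and contact force between the fingers and cup below 0.1 N and angle between the x axis of lid_pointer and the x axis of mark_flag, either way round below 0.07 rad and value of joint bath_lid above 0.3 rad and velocity of joint bath_lid between -0.05 and 0.05 rad/s and contact force between the fingers and bath_lid_c3 above 1 N and contact force between bath_lid_c0 and cup below 0.2 N); the arm keeps its last pose, push and grip.
It fails at once if the basket is shoved more than 40 mm or tipped (distance of basket from where it was at the start of the episode above 0.04 m or angle between basket's own z axis and vertical above 0.3 rad).
It fails at once if the marker arm is moved (flag by more than 8 mm) (distance of mark_flag from where it was at the start of the episode above 0.008 m).
It fails at once if a bystander (timer, marker pen, small box) is moved more than 30 mm (distance of any of timer, marker_1, filter_pack from where it was at the start of the episode above 0.03 m).
It also fails if it takes over 67 s, if anything falls off the work surface, if the arm or the gripper's body presses on something with over 40 N, if the wrist force passes 120 N, or if a joint passes its speed limit or range.

### The arm

A 6-joint arm with a two-finger parallel gripper is mounted at the origin on a cart in front of the work surface, level with it; the furniture and walls round the work are solid. World frame = base frame: x ahead of the robot, y to its left, z up, the work surface at z = 0. Lengths are in m, angles in rad, forces in N, time in s.
With the tool pointing down it reaches from about 0.35 to 0.85 m from the base axis. Payload 8.1 kg.
Tool frame: the origin (TCP) lies between the finger pads; the fingertips stand 11 mm ahead of it and the grasp point (between the pads) lies 8 mm behind it (robot.tips_ahead is the distance from the TCP to the fingertips, in m); z points along the fingers, y is the line along which they close (so a half turn about z gives the same grasp; the last joint's range is limited). The gripper opens to 93 mm and grips with 3 to 60 N. Pads are 15 mm wide; open, the fingers measure 128 mm over their backs; the gripper's body (75 mm by 188 mm) begins 65 mm behind the grasp point.
Start: joints at [-1.342, 0.13, 1.488, -0, 1.523, -0.085], TCP at [0.185, -0.571, 0.23] pointing down, gripper open.
Joint ranges: [-2.96, 2.96], [-0.89, 2.26], [0.02, 2.5], [-1.34, 4.48], [0, 2.73], [-2.66, 2.66]. Speed limits (rad/s): [2.39, 2.39, 2.79, 3.14, 3.14, 3.14].

### API

Orientations are given as a rotation vector (axis times angle).
In Python, from plant import robot gives the robot as it stands. The module is installed in compiled form; this text tells all that it offers.
- The arm moves only by the tool move_arm, never from a script. Its argument "deltas" is one flat list of numbers, 7 for each row, row after row: the shift along the tool's x, y, z in m, then the turn, a rotation vector about the tool's x, y, z in rad, then the opening, from 0 (shut) to 1 (fully open). A call has 1 to 12 rows; each row is the pose to reach, as a shift and turn from the pose commanded when the call began, along the tool's axes at that moment; what a row does not reach only later rows make up. A row lasts 1/8 s, in which the tool goes at most 62.5 mm and 10.7 degrees, less where a joint would pass 70% of its speed; a pose out of reach is approached as far as the arm can. A call with a gripper value outside its range is refused whole. The fingers move at their own pace and stop on an object; "squeeze" is the grip in N (left out, the last holds). Time passes only in rows, so rows that repeat a pose let the fingers close. It gives the time, the measured TCP pose, the force, the opening and the grip force at its end, in the units of the state.
- robot.read_state(): the state, without advancing time (a new reading comes with each control period).
- robot.read_camera(name): name is "scene" or "top" or "wrist"; returns (picture, depth): 384x512x3 uint8, red, green, blue; 384x512 float32, m along the optical axis (not along the pixel's ray), 0 where there is no reading.
- robot.camera_model(name): a dict with "K" (3x3 intrinsics, pixels), "R" (3x3) and "t" (3): a world point X has camera coordinates R X + t; the wrist camera has in their place "tool_from_camera" (4x4, takes a point from camera to tool coordinates, whose origin is the TCP and whose axes are the flange's). Camera axes: x right, y down, z forward; pixel columns grow to the right and rows downward; lengths in m; the calibration is good to about 2 mm. The wrist camera is an equidistant fisheye: a pixel r from the principal point sees the ray r / f radians off the axis. A picture is of the moment at which its call begins: read the wrist's pose just before it. camera_model takes no time and is no camera call.
- robot.close_job(): hands the job in; it is judged then, once.
Trained networks look in the newest picture that a camera, given by its name, has taken for a name from the list of things; names that differ only in an ending like _2 or _b are one class to them, and where a whole thing is asked for, a point or a joint stands for the part that bears it (a point fixed in the world has none). Each returns a list of dicts, best first, with "confidence" (0 to 1); they miss things now and then, are a little off and sometimes report something else, mostly with a low value. They report only what shows in the picture. A call takes as long as a camera call.
- robot.recognise(camera, label): "uv" ([column, row] in pixels, amid what is visible of it).
The state is a dict: "t": time; "q": joint angles; "dq": joint speeds; "joint_torque": joint torques, N m; "tool_pos": TCP position; "orientation": TCP orientation; "force": force on the tool from outside, world axes, zero at the start; "wrist_torque": the same for the moment, N m; "opening": finger opening in m; "gripper_force": force on a finger pad.
Only numpy, scipy, OpenCV 4.12 (cv2) and the standard library are available. Lean on these libraries where they do the work, as an engineer would, in place of code of your own. Each camera call takes 0.05 s, during which the arm holds its last target. There are 200 camera calls.

## Working session

There is one attempt and no reset: what is moved stays moved. The work goes in short steps, Python scripts to look and compute and a tool call to move; the robot and the scene stay as the last step left them, time stands still between calls to the robot, and variables do not carry over. Pictures are saved under pics/ and viewed, at most 10 in all, crops included, and the job is handed in when it is done.

Besides the shell and the picture viewer there is one more tool, called after "Request:" by a JSON object that holds its "name" and its "arguments". move_arm: Moves the arm, as the interface text tells. Its arguments: {"type":"object","properties":{"deltas":{"type":"array","items":{"type":"number"}},"squeeze":{"type":"number"}},"required":["deltas"]}

```bash
mkdir -p pics; cat > h.py <<'E'
import numpy as np,cv2
from plant import robot
from scipy.spatial.transform import Rotation as Ro
def unproj(cam,u,v,d):
    m=robot.camera_model(cam);K=np.array(m["K"]);R=np.array(m["R"]);t=np.array(m["t"])
    p=np.array([(u-K[0,2])/K[0,0]*d,(v-K[1,2])/K[1,1]*d,d]);return R.T@(p-t)
def cloud(cam,dep):
    m=robot.camera_model(cam);K=np.array(m["K"]);R=np.array(m["R"]);t=np.array(m["t"])
    v,u=np.mgrid[:384,:512];P=np.stack([(u-K[0,2])/K[0,0]*dep,(v-K[1,2])/K[1,1]*dep,dep],-1)
    return (P-t)@R
def proj(cam,X):
    m=robot.camera_model(cam);p=np.array(m["R"])@np.array(X)+np.array(m["t"]);q=np.array(m["K"])@p;return q[:2]/q[2]
E
python3 - <<'E'
from h import *
for c in ["scene","top"]:
    im,d=robot.read_camera(c);cv2.imwrite(f"pics/{c}0.png",im[:,:,::-1]);np.save(f"{c}.npy",d);np.save(f"{c}_im.npy",im)
    C=cloud(c,d)
    m=robot.camera_model(c);print(c,"cam at",-np.array(m["R"]).T@np.array(m["t"]))
    for l in ["cup","basket","handle_mid","lid_hinge","lid_pointer","mark_flag","timer","ball_1","bench_mat","marker_1","filter_pack"]:
        for r in robot.recognise(c,l)[:4 if l=="ball_1" else 1]:
            u,v=r["uv"];print(l,round(r["confidence"],2),np.round([u,v]),C[int(round(v)),int(round(u))].round(3))
print(robot.read_state())
E
```

```text
scene cam at [1.42012916 0.78758772 0.67610372]
cup 0.63 [344. 213.] [0.377 0.281 0.043]
basket 0.74 [317. 219.] [0.424 0.219 0.024]
handle_mid 0.58 [296. 233.] [0.625 0.275 0.096]
lid_hinge 0.95 [298. 249.] [0.679 0.316 0.093]
lid_pointer 0.62 [295. 238.] [0.647 0.286 0.096]
mark_flag 0.54 [341. 208.] [0.555 0.359 0.162]
timer 0.48 [273. 217.] [0.486 0.102 0.022]
bench_mat 0.83 [337. 275.] [0.606 0.385 0.003]
top cam at [0.4824344  0.07204487 1.06410461]
cup 0.6 [188. 283.] [0.347 0.251 0.053]
basket 0.81 [201. 231.] [0.474 0.228 0.008]
handle_mid 0.97 [176. 163.] [0.637 0.278 0.097]
lid_hinge 0.94 [176. 168.] [0.625 0.278 0.095]
lid_pointer 0.79 [176. 166.] [0.63  0.278 0.093]
mark_flag 0.51 [132. 186.] [0.576 0.366 0.149]
timer 0.83 [246. 226.] [0.488 0.112 0.02 ]
ball_1 0.22 [176. 161.] [0.642 0.278 0.095]
bench_mat 0.63 [196. 211.] [0.526 0.243 0.002]
marker_1 0.85 [367. 189.] [ 0.584 -0.197  0.015]
filter_pack 0.67 [319. 206.] [ 0.538 -0.07   0.045]
{'t': 1.2, 'q': array([-1.34241035e+00,  1.30413485e-01,  1.48818582e+00, -1.29562299e-05,
        1.52300320e+00, -8.54175940e-02]), 'dq': array([-0.00118145, -0.00176626, -0.00151521, -0.00210555,  0.00027056,
       -0.00078035]), 'joint_torque': array([ 7.19504751e-04, -5.59758747e+01, -4.92058325e+01,  7.67378532e-02,
        2.26823869e-02,  2.21830157e-05]), 'tool_pos': array([ 0.18521573, -0.57070552,  0.22963495]), 'orientation': array([-3.10299284e+00, -4.90901082e-01,  2.13822101e-05]), 'force': array([ 0.15225115, -0.02817805,  0.61592492]), 'wrist_torque': array([-0.03136294,  0.04590912, -0.00253585]), 'gripper_force': 0.0, 'opening': 0.09345655259383395}
```

```bash
python3 - <<'E'
import cv2
a=cv2.imread("pics/top0.png")[80:340,80:340];cv2.imwrite("pics/topc.png",cv2.resize(a,(600,600),interpolation=cv2.INTER_CUBIC))
a=cv2.imread("pics/scene0.png")[110:310,220:420];cv2.imwrite("pics/scenec.png",cv2.resize(a,(600,600),interpolation=cv2.INTER_CUBIC))
E
```

```text
(no output)
```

View pics/topc.png

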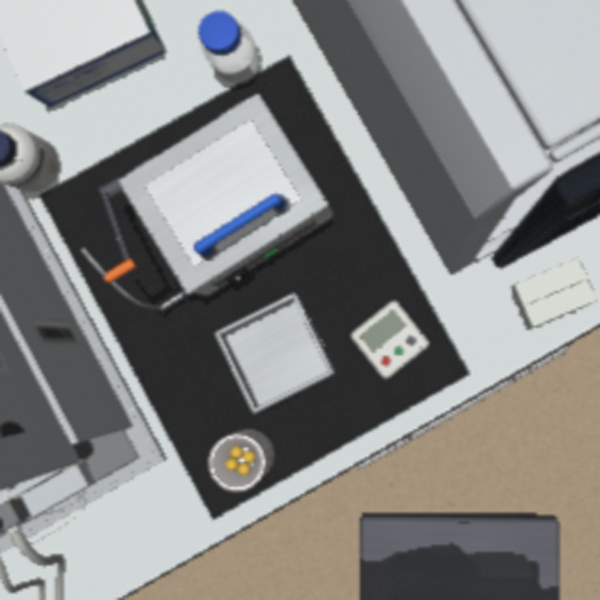

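View pics/scenec.png

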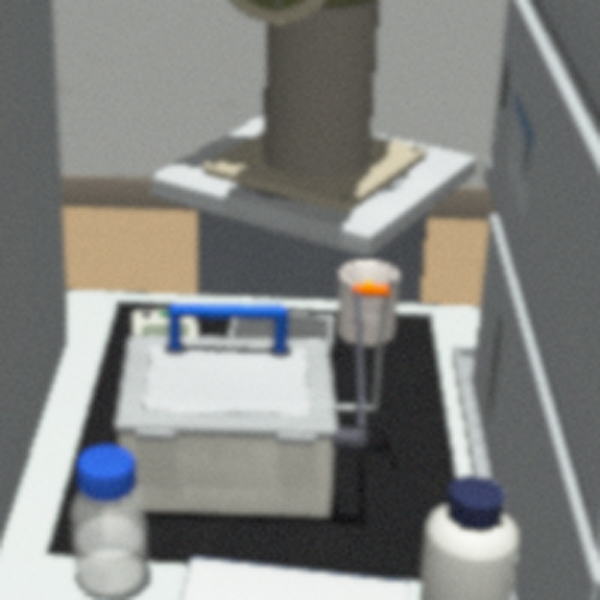

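The top crop shows the mat turned about 30°: the cup with four balls at crop (237,461), the basket at (275,352), the timer at (390,340), the blue handle from (203,248) to (280,202), and the orange flag at (120,270). The scene crop shows the handle bar across the lid and the flag up above the left side, with the cup behind it.

```bash
python3 - <<'E'
from h import *
T=cloud("top",np.load("top.npy"));I=np.load("top_im.npy").astype(int)
S=cloud("scene",np.load("scene.npy"));J=np.load("scene_im.npy").astype(int)
box=lambda C:(C[...,0]>.2)&(C[...,0]<.95)&(C[...,1]>0)&(C[...,1]<.55)
hsv=lambda A:cv2.cvtColor(A.astype(np.uint8),cv2.COLOR_RGB2HSV)
for n,C,A in [("top",T,I),("scene",S,J)]:
    H=hsv(A)
    b=box(C)&(abs(H[...,0].astype(int)-112)<12)&(H[...,1]>130)&(C[...,2]>.09)&(C[...,0]<.72)&(C[...,2]>.118)
    P=C[b];
    # restrict to handle area
    P=P[(abs(P[:,0]-.61)<.1)&(abs(P[:,1]-.27)<.1)]
    print(n,"blue",len(P)); 
    if len(P)>5:
        c=P.mean(0);e=np.linalg.svd(P-c)[2][0];s=(P-c)@e;print(" c",c.round(4),"dir",e.round(3),"mid",(c+e*(s.min()+s.max())/2).round(4),"len",np.ptp(s).round(3),"zmax",np.percentile(P[:,2],90).round(4), "yaw",np.degrees(np.arctan2(-e[0],e[1])).round(1))
    o=box(C)&(H[...,0]<13)&(H[...,0]>5)&(H[...,1]>180)&(H[...,2]>150)&(C[...,2]>.1)
    P=C[o];print(n,"orange",len(P))
    if len(P)>4:
        c=P.mean(0);e=np.linalg.svd(P-c)[2][0];s=(P-c)@e;print(" c",c.round(4),"dir",e.round(3),"z",P[:,2].min().round(3),P[:,2].max().round(3),"ends",(c+e*s.min()).round(3),(c+e*s.max()).round(3))
# cup rim
for n,C in [("top",T),("scene",S)]:
    P=C[(C[...,2]>.060)&(C[...,2]<.075)&(np.hypot(C[...,0]-.35,C[...,1]-.25)<.06)]
    if len(P)>4:
        q,r=cv2.minEnclosingCircle(P[:,:2].astype(np.float32));print(n,"cup",np.round(q,4),round(r,4),P[:,2].max().round(3),len(P))
# basket rim, lid top, timer rectangles from top
for nm,lo,hi,cx,cy,rr in [("basket",.028,.046,.47,.225,.09),("lid",.088,.103,.64,.28,.16),("timer",.015,.03,.488,.112,.06)]:
    P=T[(T[...,2]>lo)&(T[...,2]<hi)&(np.hypot(T[...,0]-cx,T[...,1]-cy)<rr)]
    print(nm,len(P),cv2.minAreaRect(P[:,:2].astype(np.float32)),np.median(P[:,2]).round(4))
H=hsv(I);m=box(T)&(H[...,2]<60)&(abs(T[...,2]-.002)<.006)
print("mat",cv2.minAreaRect(T[m][:,:2].astype(np.float32)))
# tall things
m=box(T)&(T[...,2]>.25);P=T[m]
R=Ro.from_euler('z',29.5,degrees=True).as_matrix()[:2,:2];Q=(P[:,:2]-[.525,.24])@R
for s in (1,-1):
    q=Q[s*Q[:,1]>0.05]
    if len(q): print("instr",s,"inner y",np.percentile(q[:,1]*s,1)*s,"min x",np.percentile(q[:,0],1),P[s*Q[:,1]>.05][:,2].max())
E
```

```text
top blue 191
 c [0.5987 0.2533 0.1379] dir [-0.536  0.844 -0.001] mid [0.5989 0.253  0.1379] len 0.097 zmax 0.1408 yaw 32.4
top orange 17
 c [0.5491 0.3603 0.1677] dir [-0.6    0.798 -0.054] z 0.165 0.171 ends [0.557 0.349 0.168] [0.542 0.369 0.167]
scene blue 175
 c [0.601  0.2603 0.1345] dir [-0.534  0.846 -0.014] mid [0.6025 0.2579 0.1345] len 0.099 zmax 0.1395 yaw 32.2
scene orange 3
top cup [0.357  0.2619] 0.029 0.072 188
scene cup [0.3536 0.2635] 0.0321 0.071 93
basket 282 ((0.47027915716171265, 0.22938205301761627), (0.09680870920419693, 0.09741698950529099), 27.043725967407227) 0.0396
lid 4027 ((0.6579552888870239, 0.309187114238739), (0.22013609111309052, 0.21789944171905518), 28.59271812438965) 0.0944
timer 613 ((0.48610255122184753, 0.10476695001125336), (0.06367509067058563, 0.06337208300828934), 39.04884719848633) 0.0199
mat ((0.5486531257629395, 0.2635110318660736), (0.41668784618377686, 0.3247046172618866), 29.83075523376465)
instr 1 inner y 0.1942704540897331 min x -0.1311043843894615 0.5801220682784601
instr -1 inner y -0.12522039955305134 min x -0.11975227720508595 1.0641046105518408
```

Request:
{"name": "move_arm", "arguments": {"deltas": [0.317,-0.412,-0.05,0,0,-1.34,0.8,0.317,-0.412,-0.05,0,0,-1.34,0.8,0.317,-0.412,-0.05,0,0,-1.34,0.8,0.317,-0.412,-0.05,0,0,-1.34,0.8,0.317,-0.412,-0.05,0,0,-1.34,0.8,0.317,-0.412,-0.05,0,0,-1.34,0.8,0.317,-0.412,-0.05,0,0,-1.34,0.8,0.317,-0.412,-0.05,0,0,-1.34,0.8,0.317,-0.412,-0.05,0,0,-1.34,0.8,0.317,-0.412,-0.05,0,0,-1.34,0.8,0.317,-0.412,-0.05,0,0,-1.34,0.8,0.317,-0.412,-0.05,0,0,-1.34,0.8]}}

```text
t: 2.7
tool_pos: [0.3593, -0.082, 0.2795]
orientation: [-2.129, -2.31, 0.001]
force: [-0.3, -0.4, -0.2]
opening: 0.0742
gripper_force: 0.0
```

```bash
python3 -c "
from h import *
s=robot.read_state();print(s['t'],s['q'].round(3),s['tool_pos'].round(4),Ro.from_rotvec(s['orientation']).as_matrix().round(3),s['opening'])"
```

```text
2.7 [-0.363 -0.546  1.984 -0.     1.704 -0.445] [ 0.3593 -0.082   0.2795] [[-0.081  0.997 -0.   ]
 [ 0.997  0.081 -0.   ]
 [-0.    -0.    -1.   ]] 0.07418354739577772
```

```bash
cat >> h.py <<'E'
from scipy.optimize import least_squares
A2,D4,OFF=.352,.545,.051
LO=np.array([-2.96,-.89,.02,-1.34,0,-2.66]);HI=np.array([2.96,2.26,2.5,4.48,2.73,2.66])
def fk(q,L=.29,dz=-.093):
    z=lambda a:Ro.from_euler('z',a);y=lambda a:Ro.from_euler('y',a)
    b=z(q[0])
    R=b*y(q[1]+q[2])*z(q[3])*y(q[4])*z(q[5]+np.pi/2)
    p=b.apply([A2*np.sin(q[1])+D4*np.sin(q[1]+q[2])+.008,OFF,L+dz+A2*np.cos(q[1])+D4*np.cos(q[1]+q[2])])
    return p+R.apply([0,0,L]),R
def ik(p,R,q0,L=.29):
    f=lambda q:np.r_[fk(q,L)[0]-p,.3*(fk(q,L)[1].inv()*R).as_rotvec()]
    s=least_squares(f,np.clip(q0,LO+.01,HI-.01),bounds=(LO,HI));return s.x,np.abs(s.fun).max()
def pose(g,psi,al,xaz=None,back=0.008):
    """g grasp point; tool z tilted al (deg) from down toward azimuth psi (deg); tool x az=psi. returns TCP pos,R"""
    R=Ro.from_euler('z',psi,degrees=True)*Ro.from_euler('y',-al,degrees=True)*Ro.from_matrix([[1,0,0],[0,-1,0],[0,0,-1]])
    return np.array(g)+R.apply([0,0,back]),R
def delta(p,R):
    s=robot.read_state();R0=Ro.from_rotvec(s['orientation'])
    d=np.r_[R0.inv().apply(p-s['tool_pos']),(R0.inv()*R).as_rotvec()]
    print("rows>=",max(np.linalg.norm(d[:3])/.0625,np.degrees(np.linalg.norm(d[3:]))/10.7).__round__(1),"delta",d.round(4).tolist());return d
E
python3 - <<'E'
from h import *
s=robot.read_state()
p,R=fk(s['q']);print(p-s['tool_pos'],(R.inv()*Ro.from_rotvec(s['orientation'])).magnitude())
for L in (.22,.3,.38):
  for al in (35,45):
    for psi in (65,80,95):
      p,R=pose([.357,.262,.05],psi,al);q,e=ik(p,R,s['q'],L);print(L,al,psi,q.round(2),round(e,4),end=' | ')
      p,R=pose([.357,.262,.15],psi,al);q,e=ik(p,R,s['q'],L);print(q.round(2),round(e,4))
E
```

```text
[ 0.00031342 -0.00031282  0.00068354] 4.838368170868416e-16
0.22 35 65 [ 0.31 -0.52  2.48  0.61  0.83  0.41] 0.0 | [ 0.31 -0.63  2.37  0.51  1.03  0.56] 0.0
0.22 35 80 [ 0.26 -0.42  2.42  0.68  0.98  0.09] 0.0 | [ 0.26 -0.54  2.31  0.6   1.17  0.25] 0.0
0.22 35 95 [ 0.24 -0.31  2.33  0.68  1.12 -0.16] 0.0 | [ 0.24 -0.44  2.23  0.63  1.3  -0.01] 0.0
0.22 45 65 [ 0.25 -0.49  2.5   0.85  0.81  0.17] 0.0125 | [ 0.25 -0.71  2.45  0.73  0.98  0.39] 0.0
0.22 45 80 [ 0.19 -0.43  2.47  0.91  1.   -0.12] 0.0 | [ 0.19 -0.58  2.38  0.81  1.16  0.09] 0.0
0.22 45 95 [ 0.16 -0.29  2.37  0.87  1.17 -0.33] 0.0 | [ 0.16 -0.44  2.28  0.81  1.33 -0.14] 0.0
0.3 35 65 [ 0.21 -0.53  2.5   0.6   0.93  0.33] 0.014 | [ 0.2  -0.77  2.47  0.54  1.11  0.47] 0.0
0.3 35 80 [ 0.14 -0.49  2.49  0.68  1.04 -0.01] 0.0 | [ 0.14 -0.62  2.38  0.62  1.23  0.15] 0.0
0.3 35 95 [ 0.12 -0.32  2.37  0.67  1.17 -0.27] 0.0 | [ 0.12 -0.46  2.28  0.63  1.35 -0.12] 0.0
0.3 45 65 [ 0.1  -0.46  2.5   0.84  0.96  0.06] 0.0313 | [ 0.1  -0.76  2.5   0.73  1.12  0.29] 0.0128
0.3 45 80 [ 0.03 -0.41  2.5   0.89  1.1  -0.25] 0.009 | [ 0.02 -0.66  2.47  0.81  1.26 -0.03] 0.0
0.3 45 95 [ 0.01 -0.27  2.4   0.84  1.23 -0.46] 0.0 | [ 0.01 -0.44  2.33  0.8   1.4  -0.28] 0.0
0.38 35 65 [ 0.09 -0.52  2.5   0.6   1.03  0.22] 0.0239 | [ 0.08 -0.81  2.5   0.55  1.22  0.38] 0.0091
0.38 35 80 [ 0.01 -0.47  2.5   0.67  1.12 -0.13] 0.0078 | [ 0.   -0.69  2.45  0.62  1.31  0.03] 0.0
0.38 35 95 [-0.   -0.31  2.39  0.66  1.21 -0.38] 0.0 | [-0.   -0.46  2.31  0.62  1.4  -0.23] 0.0
0.38 45 65 [-0.08 -0.4   2.5   0.83  1.09 -0.12] 0.0439 | [-0.06 -0.74  2.5   0.73  1.27  0.15] 0.0261
0.38 45 80 [-0.14 -0.34  2.5   0.85  1.19 -0.41] 0.0173 | [-0.15 -0.65  2.5   0.8   1.37 -0.18] 0.0055
0.38 45 95 [-0.13 -0.21  2.41  0.8   1.28 -0.6 ] 0.0 | [-0.13 -0.41  2.35  0.77  1.46 -0.42] 0.0
```

```bash
python3 - <<'E'
from h import *
p,R=pose([.357,.262,.05],95,42);p2=p-R.apply([0,0,.09]);print(p2);delta(p2,R);q,e=ik(p2,R,robot.read_state()['q'],.3);print(q.round(2),e)
E
```

```text
[0.36178212 0.20734008 0.11093788]
rows>= 5.4 delta [0.2882, 0.026, 0.1685, 0.0019, 0.7331, -0.006]
[-0.12 -0.41  2.35  0.72  1.43 -0.39] 2.2429149815206273e-08
```

Request:
{"name": "move_arm", "arguments": {"deltas": [0.288,0.026,0.1,0,0.733,-0.006,0.8,0.288,0.026,0.1,0,0.733,-0.006,0.8,0.288,0.026,0.1,0,0.733,-0.006,0.8,0.288,0.026,0.1,0,0.733,-0.006,0.8,0.288,0.026,0.1,0,0.733,-0.006,0.8,0.288,0.026,0.1685,0,0.733,-0.006,0.8,0.288,0.026,0.1685,0,0.733,-0.006,0.8,0.288,0.026,0.1685,0,0.733,-0.006,0.8,0.288,0.026,0.1685,0,0.733,-0.006,0.8,0.288,0.026,0.1685,0,0.733,-0.006,0.8]}}

```text
t: 3.95
tool_pos: [0.3632, 0.2075, 0.1128]
orientation: [-1.705, -1.865, -0.659]
force: [-0.2, -0.6, -0.3]
opening: 0.0742
gripper_force: 0.0
```

```bash
python3 - <<'E'
from h import *
s=robot.read_state();print(s['t'],s['q'].round(3),s['tool_pos'].round(4))
for L in (.25,.3,.35): print(L,fk(s['q'],L)[0].round(4))
p,R=pose([.357,.262,.05],95,42);delta(p,R)
im,d=robot.read_camera("wrist");cv2.imwrite("pics/w1.png",im[:,:,::-1])
print(robot.recognise("wrist","cup")[:2])
m=robot.camera_model("wrist");print({k:np.round(v,3).tolist() for k,v in m.items()})
E
```

```text
3.95 [-0.229 -0.258  2.265  0.697  1.441 -0.523] [0.3632 0.2075 0.1128]
0.25 [0.3994 0.1228 0.0812]
0.3 [0.3967 0.1561 0.094 ]
0.35 [0.394  0.1894 0.1068]
rows>= 1.5 delta [-0.0012, -0.0018, 0.0913, 0.0039, 0.0009, 0.0038]
[{'uv': [251.2, 199.7], 'confidence': 0.95}]
{'K': [[297.319, 0.0, 255.306], [0.0, 297.319, 189.339], [0.0, 0.0, 1.0]], 'tool_from_camera': [[0.001, -0.964, -0.267, 0.074], [1.0, 0.001, -0.0, -0.0], [0.0, -0.267, 0.964, -0.155], [0.0, 0.0, 0.0, 1.0]]}
```

View pics/w1.png

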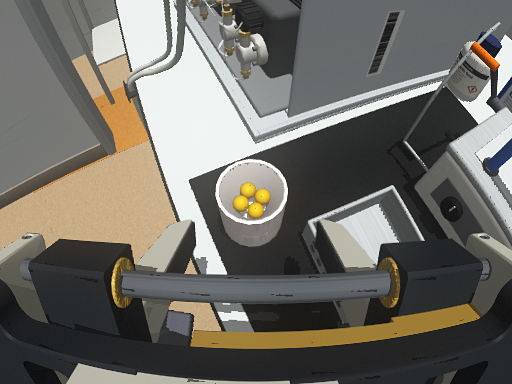

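Request:
{"name": "move_arm", "arguments": {"deltas": [0.0,-0.002,0.03,0.003,0,0.003,0.73,0.0,-0.002,0.06,0.003,0,0.003,0.73,0.0,-0.002,0.075,0.003,0,0.003,0.73,0.0,-0.002,0.09,0.003,0,0.003,0.73,0.0,-0.002,0.09,0.003,0,0.003,0.73,0.0,-0.002,0.09,0.003,0,0.003,0.5,0.0,-0.002,0.09,0.003,0,0.003,0.5,0.0,-0.002,0.09,0.003,0,0.003,0.5,0.0,-0.002,0.09,0.003,0,0.003,0.5], "squeeze": 40}}

```text
t: 5.18
tool_pos: [0.3551, 0.2679, 0.0448]
orientation: [-1.704, -1.86, -0.653]
force: [-1.7, -2.3, 4.9]
opening: 0.0582
gripper_force: 40.0
```

Request:
{"name": "move_arm", "arguments": {"deltas": [0.027,0,-0.03,0,0,0,0.5,0.054,0,-0.059,0,0,0,0.5,0.08,0,-0.089,0,0,0,0.5,0.08,0,-0.089,0,0,0,0.5]}}

```text
t: 5.68
tool_pos: [0.3567, 0.2677, 0.1667]
orientation: [-1.704, -1.864, -0.658]
force: [1.2, -0.4, -2.7]
opening: 0.0579
gripper_force: 40.0
```

```bash
cat >> h.py <<'E'
def fk(q,L=.29,k=(-.093,.352,.545,.008,.051,0)):
    dz,A,D,a1,o1,o2=k
    z=lambda a:Ro.from_euler('z',a);y=lambda a:Ro.from_euler('y',a)
    b=z(q[0]);w=b*y(q[1]+q[2])*z(q[3])
    R=w*y(q[4])*z(q[5]+np.pi/2)
    p=b.apply([A*np.sin(q[1])+D*np.sin(q[1]+q[2])+a1,o1,L+dz+A*np.cos(q[1])+D*np.cos(q[1]+q[2])])
    return p+w.apply([0,o2,0])+R.apply([0,0,L]),R
E
python3 - <<'E'
from h import *
s=robot.read_state();print(s['t'],s['q'].round(3),s['tool_pos'].round(4),s['opening'],s['gripper_force'],s['force'])
D=[([-1.34241,.1304,1.48818,0,1.523,-.08542],[.18522,-.5707,.22963]),([-.363,-.546,1.984,0,1.704,-.445],[.3593,-.082,.2795]),([-.229,-.258,2.265,.697,1.441,-.523],[.3632,.2075,.1128]),(s['q'],s['tool_pos'])]
f=lambda x:np.r_[np.concatenate([fk(np.array(q),x[0],x[1:])[0]-p for q,p in D]),1e-3*(x[4]),1e-3*x[5]]
r=least_squares(f,[.3,-.093,.352,.545,.008,.02,.03]);print(r.x.round(4),np.abs(r.fun).max())
L=r.x[0];k=tuple(r.x[1:])
FK=lambda q:fk(q,L,k)
def IK(p,R,q0):
    g=lambda q:np.r_[FK(q)[0]-p,.3*(FK(q)[1].inv()*R).as_rotvec()]
    s=least_squares(g,np.clip(q0,LO+.01,HI-.01),bounds=(LO,HI));return s.x.round(2),np.abs(s.fun).max().round(4)
R0=Ro.from_rotvec(s['orientation']);al0=np.degrees(np.arccos(-R0.as_matrix()[2,2]));print("tilt",al0)
c=np.array([.4703,.2294,0]);u=np.array([np.cos(np.radians(29)),np.sin(np.radians(29)),0])
q=s['q']
for back,z,al in [(.06,.15,0),(.04,.11,-25),(.033,.095,-45),(.033,.095,-53)]:
    p,R=pose(c-back*u+[0,0,z],29,al);q,e=IK(p,R,q);print(al,p.round(3),q,e);
p,R=pose(c-.06*u+[0,0,.15],29,0);d=delta(p,R)
for t in np.linspace(0,1,6):
    Rt=R0*Ro.from_rotvec(d[3:]*t);m=Rt.apply(R0.inv().apply([0,0,1]));print(round(np.degrees(np.arccos(m[2]))),m.round(2))
np.save("kin.npy",r.x)
E
```

```text
5.675 [-0.073 -0.378  2.248  0.727  1.451 -0.321] [0.3567 0.2677 0.1667] 0.05785870005374499 40.00022202730179 [ 1.15843827 -0.40845644 -2.66735138]
[ 0.369  -0.0979  0.361   0.5193  0.0243  0.073  -0.0258] 0.014427822515275524
tilt 41.94025897352391
0 [0.418 0.2   0.142] [ 0.35 -0.19  1.99  0.    1.35  1.41] 0.0
-25 [0.432 0.208 0.103] [ 0.39  0.34  1.58 -0.05  1.66  1.46] 0.0
-45 [0.436 0.211 0.089] [ 0.41  0.72  1.24 -0.08  1.97  1.47] 0.0
-53 [0.436 0.21  0.09 ] [ 0.41  0.85  1.11 -0.09  2.1   1.47] 0.0
rows>= 7.2 delta [-0.0706, 0.0549, -0.03, -0.4176, -0.65, 1.0999]<stdin>:18: RuntimeWarning: invalid value encountered in arccos
Traceback (most recent call last):
ValueError: cannot convert float NaN to integer
```

Request:
{"name": "move_arm", "arguments": {"deltas": [-0.07,0.055,-0.03,-0.418,-0.65,1.1,0.5,-0.07,0.055,-0.03,-0.418,-0.65,1.1,0.5,-0.07,0.055,-0.03,-0.418,-0.65,1.1,0.5,-0.07,0.055,-0.03,-0.418,-0.65,1.1,0.5,-0.07,0.055,-0.03,-0.418,-0.65,1.1,0.5,-0.07,0.055,-0.03,-0.418,-0.65,1.1,0.5,-0.07,0.055,-0.03,-0.418,-0.65,1.1,0.5,-0.07,0.055,-0.03,-0.418,-0.65,1.1,0.5,-0.07,0.055,-0.03,-0.418,-0.65,1.1,0.5]}}

```text
t: 6.8
tool_pos: [0.4147, 0.2012, 0.1372]
orientation: [-3.039, -0.79, 0.014]
force: [-0.6, -0.4, -2.7]
opening: 0.0585
gripper_force: 40.0
```

```bash
python3 - <<'E'
from h import *
s=robot.read_state();print(s['t'],s['q'].round(3),s['tool_pos'].round(4),s['opening'])
c=np.array([.4703,.2294,0]);u=np.array([np.cos(np.radians(29)),np.sin(np.radians(29)),0])
for back,z,al in [(.05,.11,-20),(.036,.097,-30),(.036,.094,-45),(.036,.092,-54)]:
    p,R=pose(c-back*u+[0,0,z],29,al);delta(p,R)
im,d=robot.read_camera("top");cv2.imwrite("pics/t2.png",cv2.resize(im[80:340,80:340,::-1],(600,600)))
E
```

```text
6.8 [ 0.338 -0.181  1.966  0.002  1.366  1.4  ] [0.4147 0.2012 0.1372] 0.058547355767943746
rows>= 1.8 delta [0.0098, 0.0024, 0.0347, -0.0034, -0.3407, 0.0029]
rows>= 2.8 delta [0.0227, 0.0025, 0.047, -0.0032, -0.5152, 0.0032]
rows>= 4.2 delta [0.021, 0.0025, 0.0487, -0.0028, -0.777, 0.0036]
rows>= 5.0 delta [0.0202, 0.0025, 0.0498, -0.0025, -0.9341, 0.0039]
```

View pics/t2.png

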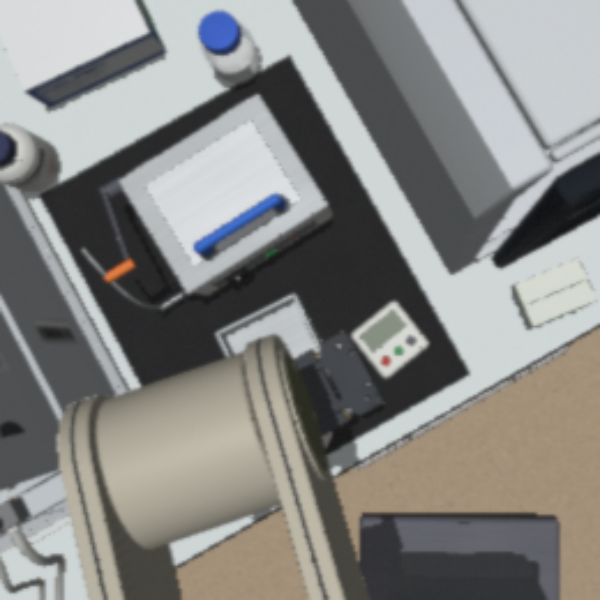

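```bash
python3 - <<'E'
from h import *
im,d=robot.read_camera("top");C=cloud("top",d)
R=Ro.from_euler('z',29.8,degrees=True).as_matrix()[:2,:2]
M=np.dstack([(C[...,:2]-[.5487,.2635])@R,C[...,2]])
for cu,cv in [(75,430),(68,400),(120,470),(170,450),(180,390),(270,350),(275,420),(310,400),(345,390),(200,510),(130,560),(110,420)]:
    u=80+cu*260/600;v=80+cv*260/600;print((cu,cv),M[int(v),int(u)].round(3))
# left & right instruments: inner faces by height
for s in (1,-1):
  for lo in (.1,.2,.3,.4):
    q=M[(M[...,2]>lo)&(M[...,2]<lo+.1)&(s*M[...,1]>.12)&(abs(M[...,1])<.4)&(M[...,0]<.3)&(M[...,0]>-.25)]
    if len(q)>20:print(s,lo,len(q),"inner",(np.percentile(s*q[:,1],2)).round(3),"front",np.percentile(q[:,0],2).round(3))
E
```

```text
(75, 430) [-0.101  0.057  0.542]
(68, 400) [-0.034  0.19   0.154]
(120, 470) [-0.133  0.041  0.55 ]
(170, 450) [-0.137  0.014  0.548]
(180, 390) [-0.11  -0.003  0.534]
(270, 350) [-0.115 -0.058  0.533]
(275, 420) [-0.151 -0.045  0.555]
(310, 400) [-0.15  -0.057  0.479]
(345, 390) [-0.157 -0.057  0.256]
(200, 510) [-0.173  0.018  0.539]
(130, 560) [-0.178  0.063  0.541]
(110, 420) [-0.105  0.039  0.537]
1 0.1 2523 inner 0.142 front -0.157
1 0.2 4407 inner 0.186 front -0.141
1 0.3 4750 inner 0.187 front -0.093
1 0.4 6326 inner 0.186 front -0.147
-1 0.1 787 inner 0.122 front -0.13
-1 0.2 1041 inner 0.199 front -0.13
-1 0.3 1446 inner 0.199 front -0.13
-1 0.4 2810 inner 0.199 front -0.13
```

Request:
{"name": "move_arm", "arguments": {"deltas": [0.01,0.002,0.025,-0.003,-0.2,0.003,0.5,0.014,0.002,0.035,-0.003,-0.34,0.003,0.5,0.022,0.002,0.047,-0.003,-0.5,0.003,0.5,0.022,0.002,0.047,-0.003,-0.56,0.003,0.5,0.022,0.002,0.048,-0.003,-0.62,0.003,0.5,0.021,0.002,0.048,-0.003,-0.68,0.003,0.5,0.021,0.002,0.049,-0.003,-0.74,0.003,0.5,0.021,0.002,0.049,-0.003,-0.8,0.003,0.5,0.02,0.002,0.049,-0.003,-0.86,0.003,0.5,0.02,0.002,0.05,-0.003,-0.91,0.003,0.5,0.02,0.002,0.05,-0.003,-0.96,0.003,0.5,0.02,0.002,0.05,-0.003,-0.96,0.003,0.5]}}

```text
t: 8.4
tool_pos: [0.4337, 0.2083, 0.0877]
orientation: [2.512, 0.648, -1.318]
force: [0.0, -0.2, -0.9]
opening: 0.058
gripper_force: 40.0
```

```bash
python3 - <<'E'
from h import *
s=robot.read_state();print(s['t'],s['q'].round(3),s['tool_pos'].round(4),s['opening'],s['force'])
im,d=robot.read_camera("wrist");cv2.imwrite("pics/w3.png",im[:,:,::-1])
for r in robot.recognise("wrist","ball_1"):print(r)
E
```

```text
8.4 [ 0.404  0.886  1.05  -0.099  2.167  1.457] [0.4337 0.2083 0.0877] 0.05803863058425576 [ 0.02306603 -0.1504966  -0.88132464]
{'uv': [246.3, 55.7], 'confidence': 0.29}
```

View pics/w3.png

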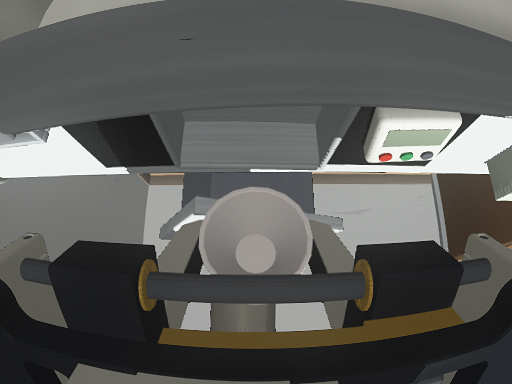

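Request:
{"name": "move_arm", "arguments": {"deltas": [-0.03,-0.002,-0.02,0.003,0.1,0,0.5,-0.052,-0.002,-0.012,0.003,0.28,0,0.5,-0.052,-0.002,-0.012,0.003,0.46,0,0.5,-0.052,-0.002,-0.012,0.003,0.64,0,0.5,-0.052,-0.002,-0.012,0.003,0.82,0,0.5,-0.052,-0.002,-0.012,0.003,0.96,0,0.5,-0.052,-0.002,-0.012,0.003,0.96,0,0.5]}}

```text
t: 9.38
tool_pos: [0.4138, 0.2002, 0.1392]
orientation: [-3.042, -0.782, 0.005]
force: [0.3, -0.9, -1.6]
opening: 0.0584
gripper_force: 40.0
```

```bash
python3 - <<'E'
from h import *
p,R=pose([.357,.262,.0510+.10],95,42);delta(p,R)
E
```

```text
rows>= 7.2 delta [-0.0178, -0.0864, -0.0057, 0.4194, 0.6499, -1.1016]
```

Request:
{"name": "move_arm", "arguments": {"deltas": [-0.018,-0.086,-0.006,0.419,0.65,-1.1,0.5,-0.018,-0.086,-0.006,0.419,0.65,-1.1,0.5,-0.018,-0.086,-0.006,0.419,0.65,-1.1,0.5,-0.018,-0.086,-0.006,0.419,0.65,-1.1,0.5,-0.018,-0.086,-0.006,0.419,0.65,-1.1,0.5,-0.018,-0.086,-0.006,0.419,0.65,-1.1,0.5,-0.018,-0.086,-0.006,0.419,0.65,-1.1,0.5,-0.018,-0.086,-0.006,0.419,0.65,-1.1,0.5,-0.018,-0.086,-0.006,0.419,0.65,-1.1,0.5]}}

```text
t: 10.5
tool_pos: [0.3593, 0.2672, 0.145]
orientation: [-1.708, -1.856, -0.649]
force: [-0.4, 0.1, -1.5]
opening: 0.0582
gripper_force: 40.0
```

```bash
python3 - <<'E'
from h import *
s=robot.read_state();print(s['orientation'],s['tool_pos'],s['force'])
delta(np.array([.3555,.2675,.046]),Ro.from_rotvec([-1.704,-1.86,-.653]))
im,d=robot.read_camera("top");cv2.imwrite("pics/t4.png",cv2.resize(im[80:340,80:340,::-1],(600,600)))
C=cloud("top",d)
for r in robot.recognise("top","ball_1"):
    u,v=r['uv'];print(r['confidence'],u,v,C[int(round(v)),int(round(u))].round(3))
E
```

```text
[-1.70773219 -1.85606819 -0.6490651 ] [0.35932774 0.26715338 0.14495606] [-0.36090714  0.06124712 -1.52573126]
rows>= 1.6 delta [-0.0657, -0.0033, 0.0741, -0.0013, 0.001, -0.0048]
```

View pics/t4.png

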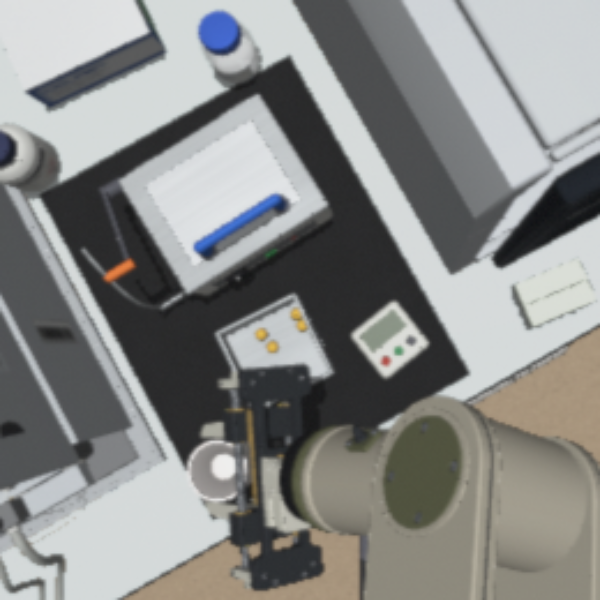

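All four balls lie in the basket, at crop (262,334), (272,346), (296,314) and (301,325). The cup is empty at (215,470).

Request:
{"name": "move_arm", "arguments": {"deltas": [-0.022,-0.001,0.025,0,0,-0.005,0.5,-0.044,-0.003,0.05,0,0,-0.005,0.5,-0.058,-0.003,0.066,0,0,-0.005,0.5,-0.063,-0.003,0.071,0,0,-0.005,0.5,-0.066,-0.003,0.074,0,0,-0.005,0.5,-0.066,-0.003,0.074,0,0,-0.005,0.5]}}

```text
t: 11.35
tool_pos: [0.3558, 0.268, 0.0465]
orientation: [-1.702, -1.864, -0.655]
force: [0.3, -0.4, -1.9]
opening: 0.0583
gripper_force: 40.0
```

Request:
{"name": "move_arm", "arguments": {"deltas": [-0.001,0,0.0015,0,0,0,0.5,-0.001,0,0.0015,0,0,0,0.5]}}

```text
t: 11.6
tool_pos: [0.3561, 0.2682, 0.0449]
orientation: [-1.703, -1.864, -0.656]
force: [0.9, -1.5, 3.1]
opening: 0.0583
gripper_force: 40.0
```

Contact with the mat. Release gently and back away along the tool.

Request:
{"name": "move_arm", "arguments": {"deltas": [0,0,0,0,0,0,0.66,0,0,0,0,0,0,0.73,0,0,0,0,0,0,0.73,0,0,-0.03,0,0,0,0.76,0,0,-0.07,0,0,0,0.76,0,0,-0.11,0,0,0,0.76,0,0,-0.15,0,0,0,0.76,0,0,-0.15,0,0,0,0.76]}}

```text
t: 12.6
tool_pos: [0.3662, 0.1667, 0.1576]
orientation: [-1.706, -1.866, -0.658]
force: [-0.1, 0.5, 0.9]
opening: 0.0705
gripper_force: 0.0
```

```bash
python3 - <<'E'
from h import *
s=robot.read_state();print(s['t'],s['q'].round(2),s['tool_pos'],s['force'])
im,d=robot.read_camera("top");C=cloud("top",d);cv2.imwrite("pics/t5.png",im[:,:,::-1])
P=C[(C[...,2]>.055)&(C[...,2]<.08)&(np.hypot(C[...,0]-.357,C[...,1]-.262)<.04)]
print("cup",cv2.minEnclosingCircle(P[:,:2].astype(np.float32)),np.percentile(P[:,2],[50,90,99]),len(P))
# rim plane tilt
c=P.mean(0);print("normal",np.linalg.svd((P[P[:,2]>.062]-P[P[:,2]>.062].mean(0)))[2][2].round(3))
# handle approach: bath yaw 32.3 ; tool y forward, tool x left
H=np.array([.600,.255,.134]);phi=32.3
def hp(H,th):  # tool tilted: th>0 -> tool z points forward-down ; tool x = left
    R=Ro.from_euler('z',phi,degrees=True)*Ro.from_euler('y',-th)*Ro.from_matrix(np.array([[0,1,0],[1,0,0],[0,0,-1]]))
    return H+R.apply([0,0,.008]),R
for th,h in [(.35,.14),(.35,.0)]:
    p,R=hp(H,th);p=p-R.apply([0,0,h]);print(p.round(4));delta(p,R)
# waypoint: tool vertical with x-left yaw, at high retract
p,R=hp(np.array([.40,.12,.30]),0.2);delta(p,R)
E
```

```text
12.6 [-0.33 -0.31  2.21  0.66  1.58 -0.53] [0.36616143 0.16674799 0.15756584] [-0.1432532   0.48159016  0.88228782]
cup ((0.35835015773773193, 0.26177483797073364), 0.029272444546222687) [0.06472913 0.06883418 0.07077884] 254
normal [0.004 0.015 1.   ]
[0.5617 0.2308 0.258 ]
rows>= 4.6 delta [0.1016, 0.2018, -0.0449, -0.1521, -0.6266, -0.5707]
[0.6023 0.2565 0.1265]
rows>= 4.6 delta [0.0301, 0.2441, 0.0677, -0.1521, -0.6266, -0.5707]
rows>= 4.5 delta [0.0538, 0.0325, -0.1345, -0.0112, -0.6669, -0.5216]
```

Request:
{"name": "move_arm", "arguments": {"deltas": [0.03,0.01,-0.06,0,-0.15,-0.12,0.45,0.054,0.033,-0.135,-0.011,-0.667,-0.522,0.45,0.054,0.033,-0.135,-0.011,-0.667,-0.522,0.45,0.054,0.033,-0.135,-0.011,-0.667,-0.522,0.45,0.054,0.033,-0.135,-0.011,-0.667,-0.522,0.45,0.054,0.033,-0.135,-0.011,-0.667,-0.522,0.45,0.054,0.033,-0.135,-0.011,-0.667,-0.522,0.45,0.054,0.033,-0.135,-0.011,-0.667,-0.522,0.45]}}

```text
t: 13.65
tool_pos: [0.4012, 0.1209, 0.2912]
orientation: [1.466, 2.661, 0.266]
force: [-0.2, 0.7, -0.5]
opening: 0.042
gripper_force: 0.0
```

```bash
cat >> h.py <<'E'
phi=32.3
def hp(H,th):
    R=Ro.from_euler('z',phi,degrees=True)*Ro.from_euler('y',-th)*Ro.from_matrix(np.array([[0,1,0],[1,0,0],[0,0,-1]]))
    return H+R.apply([0,0,.008]),R
E
python3 - <<'E'
from h import *
s=robot.read_state();print(s['t'],s['q'].round(2),s['tool_pos'])
p,R=hp(np.array([.600,.255,.134]),.35);p=p-R.apply([0,0,.12]);print(p);delta(p,R)
E
```

```text
13.65 [ 0.09 -0.6   2.01  0.09  1.56 -0.47] [0.40122809 0.12094658 0.29123823]
[0.5675381  0.23447844 0.23920974]
rows>= 3.3 delta [0.0068, 0.1872, 0.0905, -0.1529, -0.0035, -0.0005]
```

Request:
{"name": "move_arm", "arguments": {"deltas": [0.007,0.187,0.09,-0.153,0,0,0.45,0.007,0.187,0.09,-0.153,0,0,0.45,0.007,0.187,0.09,-0.153,0,0,0.45,0.007,0.187,0.09,-0.153,0,0,0.45,0.007,0.187,0.09,-0.153,0,0,0.45,0.007,0.187,0.09,-0.153,0,0,0.45]}}

```text
t: 14.4
tool_pos: [0.5671, 0.2342, 0.2407]
orientation: [1.417, 2.575, 0.458]
force: [-0.8, -0.7, -0.3]
opening: 0.0417
gripper_force: 0.0
```

```bash
python3 - <<'E'
from h import *
s=robot.read_state();print(s['t'],s['q'].round(2),s['tool_pos'],s['force'])
p,R=hp(np.array([.600,.255,.134]),.35);delta(p,R)
im,d=robot.read_camera("wrist");cv2.imwrite("pics/w6.png",im[:,:,::-1])
# blue bar position by rays vs plane: use depth along optical axis w/ fisheye
m=robot.camera_model("wrist");K=np.array(m["K"]);T=np.array(m["tool_from_camera"])
H=cv2.cvtColor(im,cv2.COLOR_RGB2HSV);v,u=np.where((abs(H[...,0].astype(int)-112)<12)&(H[...,1]>130)&(d>0))
a=np.stack([u-K[0,2],v-K[1,2]],1)/K[0,0];r=np.linalg.norm(a,axis=1)+1e-9
dep=d[v,u];P=np.c_[a/r[:,None]*np.tan(r)[:,None],np.ones(len(r))]*dep[:,None]
P=P@T[:3,:3].T+T[:3,3]
W=Ro.from_rotvec(s['orientation']).apply(P)+s['tool_pos']
k=(abs(W[:,2]-.137)<.012)&(np.hypot(W[:,0]-.6,W[:,1]-.255)<.08)
print(len(v),k.sum());Q=W[k]
if len(Q)>10:
    c=Q.mean(0);e=np.linalg.svd(Q-c)[2][0];t=(Q-c)@e;print(c.round(4),e.round(3),(c+e*(t.min()+t.max())/2).round(4),np.ptp(t).round(3),"tool",P[k].mean(0).round(4))
E
```

```text
14.4 [ 0.24 -0.17  1.8   0.12  1.17 -0.35] [0.5670794  0.23419399 0.24074768] [-0.83316305 -0.6964133  -0.28452534]
rows>= 1.9 delta [-0.0003, -0.0001, 0.1216, 0.001, -0.0021, 0.0002]
2285 1183
[0.5947 0.257  0.138 ] [ 0.543 -0.84   0.01 ] [0.5964 0.2544 0.138 ] 0.1 tool [ 0.0042 -0.002   0.1087]
```

View pics/w6.png

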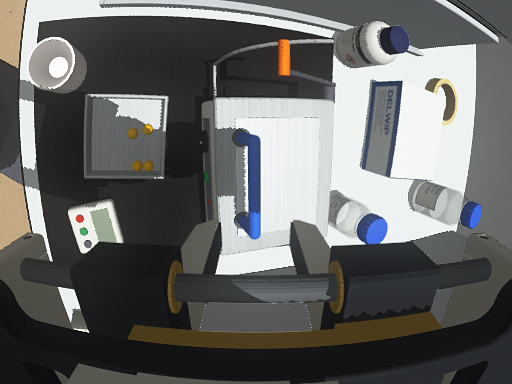

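The wrist picture shows the blue bar at (253,185), centred between the fingers at (205,250) and (310,250). The balls are in the basket near (140,150), and the cup stands at (57,65).

Request:
{"name": "move_arm", "arguments": {"deltas": [0,-0.001,0.05,0,0,0,0.45,0,-0.002,0.09,0,0,0,0.45,0,-0.002,0.12,0,0,0,0.45,0,-0.002,0.12,0,0,0,0.45,0,-0.002,0.12,0,0,0,0.0,0,-0.002,0.12,0,0,0,0.0,0,-0.002,0.12,0,0,0,0.0,0,-0.002,0.12,0,0,0,0.0], "squeeze": 40}}

```text
t: 15.45
tool_pos: [0.6003, 0.2561, 0.1283]
orientation: [1.415, 2.575, 0.458]
force: [-5.3, -4.1, 6.5]
opening: 0.0108
gripper_force: 40.0
```

```bash
cat > lid.py <<'E'
from h import *
import sys
s=robot.read_state();R0=Ro.from_rotvec(s['orientation']);g=s['tool_pos']-R0.apply([0,0,.008])
print(s['t'],s['q'].round(2),"grasp",g.round(4),s['force'].round(1),s['opening'])
u=np.array([np.cos(np.radians(phi)),np.sin(np.radians(phi)),0])
def tgt(a,th,g0=np.array([.6,.255,.134])):
    h=g0+.112*u-[0,0,.049];b=.4124+a
    return hp(h-u*.1222*np.cos(b)+[0,0,.1222*np.sin(b)],th)
E
python3 - <<'E'
from lid import *
import h
for a in (.1,.2,.3,.4,.5,.6,.65):
    p,R=tgt(a,.35-a,g);delta(p,R)
E
```

```text
15.45 [ 0.27  0.03  1.82  0.13  0.95 -0.35] grasp [0.598  0.2546 0.1358] [-5.3 -4.1  6.5] 0.010777469378296644
rows>= 0.5 delta [-0.0, 0.0081, -0.0084, 0.1014, -0.0016, 0.0019]
rows>= 1.1 delta [-0.0, 0.017, -0.016, 0.2014, -0.0015, 0.0019]
rows>= 1.6 delta [-0.0, 0.0266, -0.0226, 0.3014, -0.0014, 0.002]
rows>= 2.1 delta [-0.0, 0.0368, -0.0283, 0.4014, -0.0013, 0.0021]
rows>= 2.7 delta [-0.0, 0.0475, -0.0329, 0.5014, -0.0012, 0.0022]
rows>= 3.2 delta [-0.0001, 0.0586, -0.0364, 0.6014, -0.0011, 0.0022]
rows>= 3.5 delta [-0.0001, 0.0643, -0.0378, 0.6514, -0.0011, 0.0023]
```

Request:
{"name": "move_arm", "arguments": {"deltas": [0,0.004,-0.004,0.05,0,0,0,0,0.008,-0.008,0.1,0,0,0,0,0.0125,-0.012,0.15,0,0,0,0,0.017,-0.016,0.2,0,0,0,0,0.022,-0.019,0.25,0,0,0,0,0.0265,-0.0225,0.3,0,0,0,0,0.032,-0.0255,0.35,0,0,0,0,0.037,-0.028,0.4,0,0,0,0,0.042,-0.0305,0.45,0,0,0,0,0.0475,-0.033,0.5,0,0,0,0,0.053,-0.0345,0.55,0,0,0,0,0.053,-0.0345,0.55,0,0,0]}}

```text
t: 16.95
tool_pos: [0.6315, 0.2761, 0.1783]
orientation: [-1.459, -2.656, 0.27]
force: [-7.8, -4.9, 5.0]
opening: 0.0111
gripper_force: 40.0
```

```bash
cat > ang.py <<'E'
from lid import *
h0=np.array([.598,.2546,.134])+.112*u-[0,0,.049]
d=g-h0;print("lid from grasp",np.arctan2(d[2],-d@u)-.4124,"R",np.hypot(d[2],d@u))
# lid plane & flag from cameras
for n in ("top","scene"):
    im,dd=robot.read_camera(n);C=cloud(n,dd);cv2.imwrite(f"pics/{n}_{s['t']:.1f}.png",im[:,:,::-1])
    H=cv2.cvtColor(im,cv2.COLOR_RGB2HSV);X=(C-h0)@np.c_[u,[-u[1],u[0],0],[0,0,1]]
    o=(H[...,0]<13)&(H[...,0]>4)&(H[...,1]>150)&(C[...,2]>.1)&(np.hypot(C[...,0]-.55,C[...,1]-.36)<.05)
    if o.sum()>3:
        q=np.median(X[o],0);print(n,"flag",o.sum(),q.round(4),"angle",np.arctan2(q[2]-(.004 if n=="top" else 0),-q[0]).round(3))
    w=(abs(X[...,1])<.085)&(X[...,0]<-.01)&(X[...,0]>-.15)&(X[...,2]>.0)&(X[...,2]<.13)&(H[...,1]<40)&(H[...,2]>120)
    Q=X[w]
    if len(Q)>50:
        # robust line z = tan(a)*(-x)+c
        a=np.polyfit(-Q[:,0],Q[:,2],1)
        for _ in range(8):
            rr=abs(Q[:,2]-np.polyval(a,-Q[:,0]));k=rr<max(.003,np.percentile(rr,60));a=np.polyfit(-Q[k,0],Q[k,2],1)
        print(n,"lid plane",len(Q),k.sum(),np.arctan(a[0]).round(3),a[1].round(4))
E
python3 ang.py
```

```text
16.95 [ 0.36  0.61  1.01 -0.04  1.73 -0.21] grasp [0.6329 0.277  0.1861] [-7.8 -4.9  5. ] 0.011128178510470134
lid from grasp 0.5491546029095914 R 0.12329476894976167
top lid plane 782 714 0.52 0.0126
scene flag 12 [-0.093   0.1184  0.0818] angle 0.721
scene lid plane 2100 1721 0.524 0.0132
```

```bash
python3 - <<'E'
from lid import *
R=Ro.from_rotvec(s['orientation']);h0=np.array([.598,.2546,.134])+.112*u-[0,0,.049]
for a in (.06,.12):
    # rotate tool pose about hinge: axis = -left*... lid opening about +y(left) lifts front (-x) 
    Q=Ro.from_rotvec(a*np.array([-u[1],u[0],0]));p=h0+Q.apply(s['tool_pos']-h0);print(p-s['tool_pos']);delta(p,Q*R)
E
```

```text
17.05 [ 0.36  0.6   1.01 -0.04  1.73 -0.21] grasp [0.6328 0.2769 0.1861] [-6.  -4.1  4.2] 0.01097535742050154
[0.00483745 0.00305811 0.00416302]
rows>= 0.3 delta [-0.0, 0.0048, -0.0052, 0.06, 0.0001, 0.0001]
[0.00987719 0.0062441  0.00797537]
rows>= 0.6 delta [-0.0, 0.0098, -0.0102, 0.12, 0.0003, 0.0002]
```

Request:
{"name": "move_arm", "arguments": {"deltas": [0,0.003,-0.003,0.04,0,0,0,0,0.006,-0.007,0.08,0,0,0,0,0.009,-0.0095,0.11,0,0,0,0,0.009,-0.0095,0.11,0,0,0,0,0.009,-0.0095,0.11,0,0,0]}}

```text
t: 17.68
tool_pos: [0.6406, 0.2819, 0.1859]
orientation: [-1.427, -2.597, 0.406]
force: [-5.9, -3.3, 3.1]
opening: 0.0113
gripper_force: 40.0
```

```bash
python3 ang.py; python3 - <<'E'
from h import *
import glob
f=sorted(glob.glob("pics/scene_*.png"))[-1];a=cv2.imread(f)[180:280,260:360];cv2.imwrite("pics/sc8.png",cv2.resize(a,(600,600),interpolation=cv2.INTER_CUBIC))
print(f)
for l in ("lid_pointer","mark_flag"):print(robot.recognise("scene",l)[:2])
E
```

```text
17.675 [ 0.37  0.76  0.79 -0.06  1.9  -0.21] grasp [0.6427 0.2832 0.1935] [-5.9 -3.3  3.1] 0.011327335710105395
lid from grasp 0.6608626102399157 R 0.12343356562627286
top lid plane 717 642 0.634 0.0136
scene flag 19 [-0.0925  0.1206  0.0818] angle 0.724
scene lid plane 2651 2094 0.635 0.014
pics/scene_17.7.png
[{'uv': [297.2, 231.4], 'confidence': 0.62}]
[{'uv': [338.4, 206.3], 'confidence': 0.68}]
```

View pics/sc8.png

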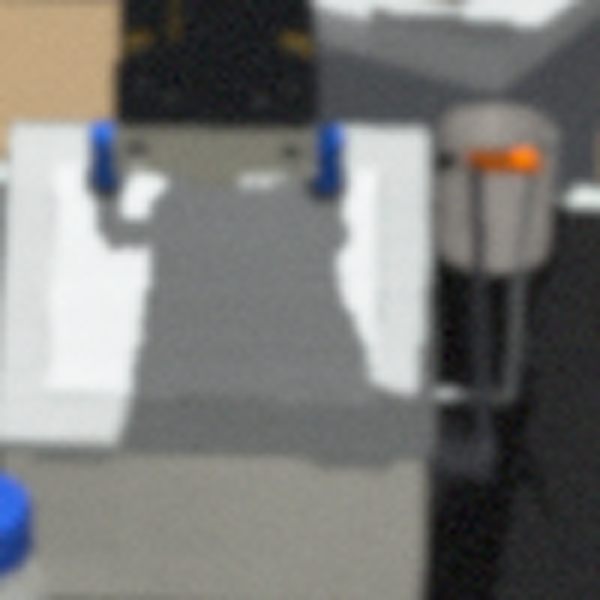

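```bash
python3 - <<'E'
from lid import *
import glob
h0=np.array([.598,.2546,.134])+.112*u-[0,0,.049];l=np.array([-u[1],u[0],0])
pt=lambda b,y:h0-u*.125*np.cos(b)+[0,0,.125*np.sin(b)]+l*y
for n in("scene","top"):
    im=cv2.imread(sorted(glob.glob(f"pics/{n}_*.png"))[-1]);H=cv2.cvtColor(im,cv2.COLOR_BGR2HSV).astype(int)
    c=proj(n,pt(.67,.118));v,U=np.mgrid[:384,:512];near=(abs(U-c[0])<14)&(abs(v-c[1])<14)
    w=near*np.clip(H[...,1]-110,0,None)*((H[...,0]<16)&(H[...,0]>3))
    o=np.array([(w*U).sum(),(w*v).sum()])/w.sum()
    k=proj(n,pt(.67,.094));near=(abs(U-k[0])<4)&(abs(v-k[1])<7);
    g=im.astype(int).sum(2)
    print(n,"flag",o.round(2),"expect flag",[proj(n,pt(b,.118)).round(1).tolist() for b in(.6,.67,.74)],"expect pin",[proj(n,pt(b,.092)).round(1).tolist() for b in(.6,.67,.74)])
    a=slice(int(k[1])-7,int(k[1])+8);b=slice(int(k[0])-6,int(k[0])+6);print(a.start,b.start);print(g[a,b])
E
```

```text
17.875 [ 0.37  0.76  0.79 -0.06  1.9  -0.21] grasp [0.6427 0.2832 0.1935] [-6.2 -2.7  2.7] 0.010955442190775136
scene flag [344.41 206.3 ] expect flag [[343.3, 208.4], [343.6, 206.9], [344.0, 205.5]] expect pin [[332.6, 208.2], [332.9, 206.6], [333.2, 205.3]]
199 327
[[247 251 258 250 235 242 278 323 363 395 411 427]
 [343 353 345 324 278 264 294 340 380 408 423 427]
 [503 506 495 448 361 289 315 350 383 401 412 426]
 [608 615 597 539 436 328 313 344 372 396 409 422]
 [655 650 648 588 487 337 308 334 365 380 398 405]
 [662 658 650 599 479 335 290 315 337 365 365 369]
 [660 659 648 596 483 325 235 245 279 323 343 328]
 [659 662 650 598 472 302 185 182 231 293 319 285]
 [659 659 653 598 471 296 187 181 241 298 298 263]
 [656 662 646 600 488 323 250 269 310 322 305 264]
 [661 656 650 601 496 356 303 322 342 361 334 261]
 [656 651 644 603 499 375 330 346 370 364 338 275]
 [651 659 641 597 496 370 331 356 373 378 346 290]
 [656 650 637 590 490 376 340 353 374 378 351 287]
 [654 649 641 595 479 359 333 353 374 375 356 291]]
top flag [nan nan] expect flag [[133.6, 200.4], [131.4, 198.2], [1
[... 209 characters left out ...]
 448 443 436 430 421 413]
 [476 469 467 467 466 464 458 448 443 433 427 416]
 [476 471 464 468 466 464 463 455 446 437 430 420]
 [479 475 470 467 468 466 463 462 453 440 436 429]
 [482 479 476 467 468 463 465 466 461 449 441 431]
 [485 483 476 472 469 467 468 467 463 453 447 441]
 [488 482 480 478 475 470 470 467 462 456 453 443]
 [490 485 482 480 479 480 473 468 466 461 455 449]
 [491 488 485 485 488 485 479 474 467 465 458 451]
 [492 492 488 489 491 487 485 479 473 469 461 454]
 [495 495 493 493 491 486 485 482 479 469 465 453]
 [499 496 497 496 490 491 488 486 482 476 469 462]
 [499 497 497 496 495 492 488 487 485 479 476 473]]<stdin>:9: RuntimeWarning: invalid value encountered in divide
```

Request:
{"name": "move_arm", "arguments": {"deltas": [0,0.0008,-0.0009,0.01,0,0,0,0,0.0016,-0.0018,0.02,0,0,0,0,0.0016,-0.0018,0.02,0,0,0,0,0.0016,-0.0018,0.02,0,0,0,0,0.0016,-0.0018,0.02,0,0,0,0,0.0016,-0.0018,0.02,0,0,0]}}

```text
t: 18.62
tool_pos: [0.6423, 0.283, 0.1871]
orientation: [-1.421, -2.585, 0.431]
force: [-5.3, -2.7, 2.9]
opening: 0.0107
gripper_force: 40.0
```

```bash
python3 ang.py; python3 -c "
from h import *
s=robot.read_state();print(s['t'],s['dq'].round(3),s['gripper_force'])
im,d=robot.read_camera('top');cv2.imwrite('pics/t9.png',cv2.resize(im[80:340,80:340,::-1],(600,600)))"
```

```text
18.625 [ 0.37  0.79  0.74 -0.06  1.93 -0.21] grasp [0.6445 0.2844 0.1946] [-5.3 -2.7  2.9] 0.01067448835162338
lid from grasp 0.6805430641735778 R 0.12345446232484576
top lid plane 696 631 0.651 0.0142
scene flag 17 [-0.0921  0.1182  0.0823] angle 0.729
scene lid plane 2628 2077 0.653 0.0143
18.725 [ 0.001 -0.001  0.002  0.     0.002  0.001] 40.0003856420517
```

View pics/t9.png

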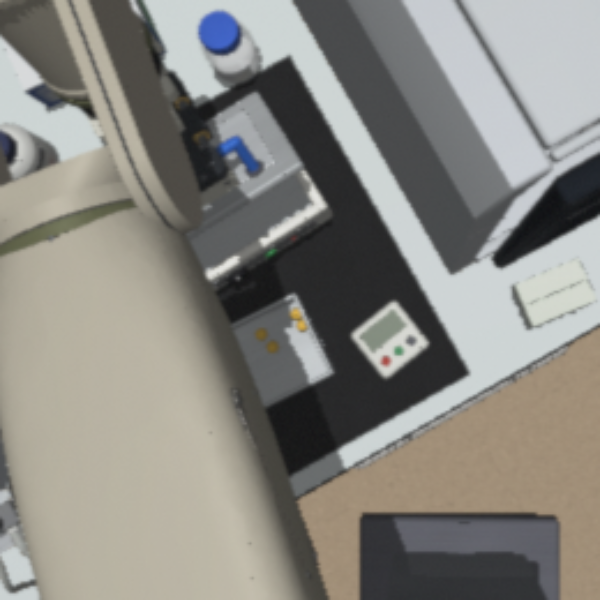

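The lid is held still at about 0.66 rad with the pin in line with the flag. Balls are still in the basket at crop (262,334) to (301,325).

```bash
python3 -c "
from plant import robot
print(robot.close_job())"
```

```text
the job is handed in; nothing more can be done
None
```

I handed the job in, but the hand-in gave no verdict. All four balls are in the basket, the empty cup stands upright on the mat and is let go, and the gripper is holding the lid still by its blue handle at about 0.66 rad, with the black pin in line with the orange flag to within about 0.03 rad.

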